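Load the oil-dip carrier with drilled slates

TASK

Load the dip carrier for oiling: set its foot from the drip tray down into the loading jig, lay every drilled slate blank flat on it, one on top of another between the jig's corner angles, then put the carrying rod down through their holes into the slot of the foot, push it in against the spring, turn it a quarter turn clockwise (seen from above) and let it come up so that it locks. Lift the whole stack out of the jig by the rod and stand it upright in the middle of the drip tray, the rod still locked and all the blanks on it; leave the file and the slate without a hole where they lie.

Things in the scene. Friction and masses are not known exactly. Their poses are not given: they have to be found in the camera images.
- blank_0: drilled slate blank (tealight holder), dark grey, 90 x 60 x 8 mm, about 0.09 kg, with a round hole of 40 mm through its centre; lies flat on the bench at the start. Two to four of blank_0..blank_3 are present, all alike. Origin: centre of its underside; x along the 90 mm length, y along the 60 mm width, z up
- blank_1: drilled slate blank (tealight holder), dark grey, 90 x 60 x 8 mm, about 0.09 kg, with a round hole of 40 mm through its centre; lies flat on the bench at the start. Two to four of blank_0..blank_3 are present, all alike. Origin: centre of its underside; x along the 90 mm length, y along the 60 mm width, z up
- blank_2: drilled slate blank (tealight holder), dark grey, 90 x 60 x 8 mm, about 0.09 kg, with a round hole of 40 mm through its centre; lies flat on the bench at the start. Two to four of blank_0..blank_3 are present, all alike. Origin: centre of its underside; x along the 90 mm length, y along the 60 mm width, z up
- blank_3: drilled slate blank (tealight holder), dark grey, 90 x 60 x 8 mm, about 0.09 kg, with a round hole of 40 mm through its centre; lies flat on the bench at the start. Two to four of blank_0..blank_3 are present, all alike. Origin: centre of its underside; x along the 90 mm length, y along the 60 mm width, z up
- jig: loading jig, fixed: plywood board 136 x 104 x 6 mm with four upright steel corner angles (legs 14 mm, straight to 58 mm above the bench, then flared out to 68 mm) that hold a 90 x 60 mm part by its corners with 1.5 mm play; its sides are open between the angles (68 mm along the long sides). Origin: centre of its underside, on the bench; x along the 90 mm
- foot: foot of the dip carrier, loose: bent steel bridge 90 x 60 x 24 mm, 0.2 kg; starts in the drip tray, empty, its length across the tray; set down in the jig, its underside is 6 mm above the bench. Blanks are stacked on its 5 mm top plate (top at 24 mm). Origin: centre of its underside; x along the 90 mm, z up
- foot_slot (a point): centre of the slot through the foot's top plate, at the plate's upper face (24 mm above the foot's underside); the slot is 34 mm along the foot's x, 16 mm along y. The rod's head enters lying along x and, turned a quarter turn clockwise (the only way it turns, up to stops), lies under the plate along y; let up, it rises between keeper bars and cannot turn: locked, it carries the foot
- pad (a joint): travel (m) of the brass sprung pad, 24 mm across, under the slot: 0 up (its top 13 mm above the foot's underside), 0.0075 fully down; takes 8 N to start and 12.5 N at the bottom. The rod's head can turn only when its lower end is pressed below 9 mm above the foot's underside (pad at 0.004 or more); locked, the lower end is back up at about 12 mm
- rod: carrying rod, loose, 0.15 kg, 166 mm tall, upright in the stand at the start. Origin: centre of its lower end; z up the rod. From below: steel hammer head 30 (x) x 12 (y) x 7 mm; neck 11 mm across; sleeve 26 mm across from 24 to 80 mm; shaft; flat wooden paddle grip 60 (x) x 18 (y) mm from 124 to 166 mm, in one plane with the head. A half turn makes no difference
- rod_grip (a point): centre of the rod's paddle grip, 145 mm above the rod's lower end; to be gripped across its 18 mm thickness (the rod's y)
- stand: wooden stand of the rod, fixed, 70 x 66 x 50 mm, with a pocket 33 x 29 mm whose floor is 5 mm above the bench. Origin: centre of its underside; the rod must be raised 50 mm to come clear
- tray: shallow aluminium drip tray, loose, 1.2 kg, 150 (x) x 116 (y) x 18 mm, walls and floor 3 mm; holds the foot at the start. Origin: centre of its underside; its floor's top is 3 mm above that
- file: flat file with wooden handle, 27 x 291 x 27 mm, lying on the bench: to be left alone. Origin: middle, underside
- slate_part_6: piece of cut slate without a hole, 62 x 96 x 8 mm, lying on the bench: no part of the job, to be left alone. Origin: middle, underside
Not all that is in view belongs to the job. Leave any white look-alike of the rod alone.

How it is judged:
By the outcome, as a careful person would: the job done as asked, in the order asked, and still so for the second after the job is handed in, with the robot touching nothing.
Of blank_0, blank_1, blank_2, blank_3 only 2 to 4 are there at a start; the rules pass over those that are not, and their reading is None.
At some moment in a run one of blank_0, blank_1, blank_2, blank_3 may be knocked a few centimetres aside while the robot is not near it.
It also fails if it takes over 210 s, if anything falls off the work surface, if the arm or the gripper's body presses on something with over 40 N, if the wrist force passes 120 N, or if a joint passes its speed limit or range.

ROBOT

A 6-joint arm with a two-finger parallel gripper is mounted at the origin on the work surface; the furniture and walls round the work are solid. World frame = base frame: x ahead of the robot, y to its left, z up, the work surface at z = 0. Lengths are in m, angles in degrees, forces in N, time in s.
With the tool pointing down it reaches from about 0.25 to 0.775 m from the base axis. Payload 4 kg.
Tool frame: the origin (TCP) lies at the very end of the fingers, on their centre line; the grasp point (between the pads) lies 19 mm behind it; z points along the fingers, y is the direction in which the jaws open and shut (so a half turn about z gives the same grasp; the last joint's range is limited). The gripper opens to 94 mm and grips with 3 to 60 N. Pads are 16 mm wide; open, the fingers measure 119 mm over their backs; the gripper's body (75 mm by 177 mm) begins 78 mm behind the grasp point.
Start: joints at [69.781, 4.996, 78.535, -0, 96.463, -5.907], TCP at [0.136, 0.533, 0.18] pointing down, gripper open.
Joint ranges: [-177.83, 177.83], [-43.37, 116.18], [15.69, 146.23], [-61.86, 241.86], [9.47, 152.12], [-147.06, 147.06]. Speed limits (degrees/s): [159.86, 159.86, 180, 180, 180, 180].

INTERFACE

Orientations are given as [roll, pitch, yaw] about the fixed x, y, z axes, in that order (R = Rz(yaw) Ry(pitch) Rx(roll)).
In Python, from station import env gives the robot as it stands. Calls block until the motion is done:
- env.goto(position, orientation): joint-space move of the TCP to a pose.
- env.servo_line(position, attitude=None, vel=0.15): straight line of the TCP; attitude=None keeps the orientation; vel is the mean speed in m/s.
- env.movej(angles): joint-space move.
- env.gripper_to(opening): finger opening in m; the grip force is fixed at half the most; returns when the fingers have stopped.
- env.hold(seconds).
- env.inverse_kinematics(position, orientation): joint angles nearest the present ones, or None.
- env.snapshot(name): name is "side" or "top" or "wrist"; returns a dict with "img" (384x512x3 uint8, blue, green, red), "range_z" (384x512 float32, m along the optical axis (not along the pixel's ray), 0 where there is no reading), "fx", "fy", "cx", "cy" (pixels), "k1" (the pictures are not rectified: a ray, as slopes to the right and down, at radius r is drawn at 1 + k1 r^2 times it, then the intrinsics apply), "extrinsics" (4x4, takes a point from world to camera coordinates). Camera axes: x right, y down, z forward; pixel columns grow to the right and rows downward; lengths in m; the calibration is good to about 2 mm. A picture is of the moment at which its call begins.
A pose or a line that the arm cannot do raises env.Unreachable and nothing moves.
- env.finish_job(): hands the job in, once; it reports no verdict.
Readings, each from a call of its own:
- env.current_clock(): time.
- env.current_joint_pos(): joint angles.
- env.current_joint_velocities(): joint speeds.
- env.current_joint_torque(): joint torques, N m.
- env.current_eef_pos(): TCP position.
- env.current_tcp_rot(): TCP orientation.
- env.current_ft_force(): force on the tool from outside, world axes, zero at the start.
- env.current_moment(): the same for the moment, N m.
- env.current_width(): finger opening in m.
Only numpy, scipy, OpenCV 4.12 (cv2) and the standard library are available. Lean on these libraries where they do the work, as an engineer would, in place of code of your own. Each camera call takes 0.05 s, during which the arm holds its last target. There are 200 camera calls.

## Working session

There is one attempt and no reset: what is moved stays moved. The work goes in short steps, each a Python script; the robot and the scene stay as the last script left them, time stands still between calls to the robot, and variables do not carry over. Pictures are saved under pics/ and viewed, about 12 in all and at most 16, crops included, and the job is handed in when it is done.

```bash
ls; mkdir -p pics; python3 - <<'E'
from station import env
import cv2,numpy as np
for n in("top","side"):
    s=env.snapshot(n); cv2.imwrite(f"pics/{n}0.png",s["img"]); 
    print(n,s["fx"],s["cx"],s["cy"],s["k1"]); print(np.round(s["extrinsics"],3), (s["range_z"]>0).mean())
    np.savez(f"{n}0.npz",**s)
E
```

```text
pics
top 383.7303011637814 254.44624073821146 190.85893311553954 0.03570660223216673
[[-0.027 -1.     0.005  0.035]
 [-0.989  0.026 -0.145  0.494]
 [ 0.145 -0.009 -0.989  1.151]
 [ 0.     0.     0.     1.   ]] 0.9959665934244791
side 489.2464152539872 264.42522440610605 188.81352986841677 -0.044291398031922925
[[-0.957 -0.292 -0.005  0.431]
 [-0.251  0.833 -0.494  0.15 ]
 [ 0.148 -0.471 -0.87   1.477]
 [ 0.     0.     0.     1.   ]] 0.9958597819010416
```

```bash
python3 - <<'E'
import cv2
for n in("top","side"):
    i=cv2.imread(f"pics/{n}0.png"); cv2.imwrite(f"pics/{n}0b.png",cv2.resize(i,(800,600),interpolation=cv2.INTER_CUBIC))
E
```

```text
(no output)
```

View pics/top0b.png

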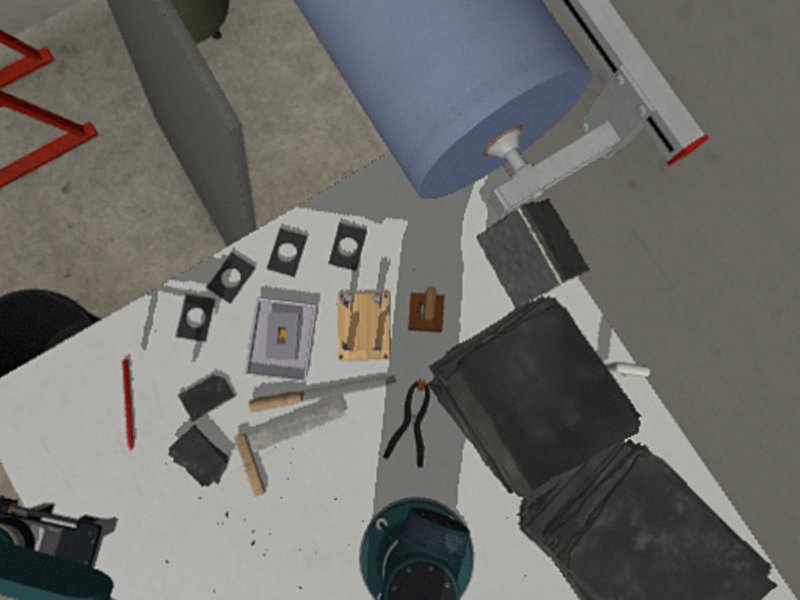

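View pics/side0b.png

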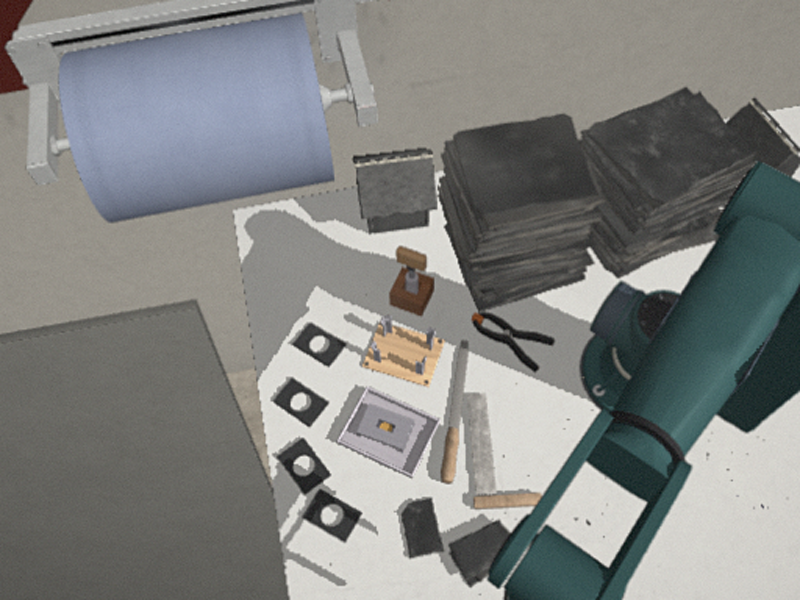

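Both views show four drilled blanks, at top-view pixels (348,245), (287,250), (231,277) and (195,318). The tray with the foot is at (282,337), the jig at (363,325) and the rod in its stand at (427,305). Things that could be mistaken for these:
- The two hole-less slates at (207,395) and (200,455).
- The white rod-like object at (628,370).

Next I measure from both cameras.

```bash
cat > h.py <<'E'
import numpy as np, cv2
def rays(s):
    h,w=s["range_z"].shape
    K=np.array([[s["fx"],0,s["cx"]],[0,s["fy"],s["cy"]],[0,0,1]],float)
    uv=np.stack(np.meshgrid(np.arange(w),np.arange(h)),-1).reshape(-1,1,2).astype(float)
    return cv2.undistortPoints(uv,K,np.array([float(s["k1"]),0,0,0,0])).reshape(h,w,2)
def cloud(s):
    r=rays(s); z=s["range_z"]; p=np.concatenate([r*z[...,None],z[...,None]],-1)
    E=np.array(s["extrinsics"]); return (p-E[:3,3])@E[:3,:3]
def proj(s,P):
    E=np.array(s["extrinsics"]); c=E[:3,:3]@np.asarray(P)+E[:3,3]; x,y=c[:2]/c[2]; k=1+s["k1"]*(x*x+y*y)
    return np.array([s["fx"]*x*k+s["cx"],s["fy"]*y*k+s["cy"]])
def plane(s,z):
    """world xy of every pixel on plane z"""
    r=rays(s); E=np.array(s["extrinsics"]); R=E[:3,:3]; o=-R.T@E[:3,3]
    d=np.concatenate([r,np.ones(r.shape[:2]+(1,))],-1)@R
    return o+d*((z-o[2])/d[...,2])[...,None]
def ortho(s,c,z,half=.1,res=.0005):
    """metric top image on plane z about c: col=+x, row=-y"""
    n=int(2*half/res); x=c[0]-half+res*np.arange(n); y=c[1]+half-res*np.arange(n)
    X,Y=np.meshgrid(x,y); E=np.array(s["extrinsics"])
    p=np.stack([X,Y,np.full_like(X,z)],-1)@E[:3,:3].T+E[:3,3]; a=p[...,:2]/p[...,2:]
    k=1+s["k1"]*(a**2).sum(-1)
    return cv2.remap(s["img"],(s["fx"]*a[...,0]*k+s["cx"]).astype(np.float32),(s["fy"]*a[...,1]*k+s["cy"]).astype(np.float32),cv2.INTER_LINEAR)
def rect(xy):
    (c,wh,a)=cv2.minAreaRect((np.asarray(xy)*1000).astype(np.float32))
    if wh[0]<wh[1]: wh=wh[::-1]; a+=90
    return np.array(c)/1000,np.round(wh,1),(a+90)%180-90   # angle of the long side
E
python3 - <<'E'
from h import *
T=dict(np.load("top0.npz"));S=dict(np.load("side0.npz"))
for n,s,pts in(("top",T,dict(b0=(348,230),b1=(287,235),b2=(224,287),b3=(195,335),jig=(363,355),foot=(282,320),trayfl=(305,337),stand=(415,323),paddle=(429,292),bench=(330,280))),
  ("side",S,dict(b0=(319,330),b1=(300,387),b2=(302,450),b3=(330,500),jig=(405,360),foot=(370,420),stand=(405,300),paddle=(411,257),bench=(345,370)))):
    C=cloud(s)
    for k,(u,v) in pts.items(): print(n,k,np.round(np.median(C[int(v*.64)-1:int(v*.64)+2,int(u*.64)-1:int(u*.64)+2].reshape(-1,3),0),4))
# segment blanks by height/darkness in both views
for n,s,pts in(("top",T,[(348,245),(287,250),(231,277),(195,318)]),("side",S,[(319,344),(301,401),(303,465),(332,515)])):
    C=cloud(s); P=plane(s,.008); g=s["img"].max(2)
    for u,v in pts:
        c=P[int(v*.64),int(u*.64)]
        m=((np.linalg.norm(P[...,:2]-c[:2],axis=-1)<.06)&(g<85)&(C[...,2]>.003)&(C[...,2]<.02)).astype(np.uint8)
        nl,L,st,_=cv2.connectedComponentsWithStats(m); j=1+st[1:,4].argmax()
        q=P[L==j]; r=rect(q[:,:2]); print(n,np.round(r[0],4),r[1],round(r[2],1),"z",round(float(np.median(C[L==j][:,2])),4))
for n,s,(u,v) in(("top",T,(282,337)),("side",S,(388,430))):
    C=cloud(s);P=C[...,:2];c=C[int(v*.64),int(u*.64)]
    d=np.linalg.norm(P-c[:2],axis=-1)
    for k,lo,hi,rad in(("foot",.023,.033,.07),("rim",.014,.022,.11)):
        m=(d<rad)&(C[...,2]>lo)&(C[...,2]<hi); r=rect(P[m]); print(n,k,np.round(r[0],4),r[1],round(r[2],1))
for n,s,(u,v) in(("top",T,(363,325)),("side",S,(404,350))):
    C=cloud(s);P=C[...,:2];c=C[int(v*.64),int(u*.64)];d=np.linalg.norm(P-c[:2],axis=-1)
    m=(d<.09)&(C[...,2]>.003)&(C[...,2]<.012)&(s["img"][...,2]>s["img"][...,0]*1.0+40)
    r=rect(P[m]);print(n,"jig",np.round(r[0],4),r[1],round(r[2],1))
    m=(d<.09)&(C[...,2]>.05)&(C[...,2]<.075);r=rect(P[m]);print(n,"jigtops",np.round(r[0],4),r[1],round(r[2],1),m.sum())
for n,s,(u,v) in(("top",T,(427,300)),("side",S,(411,260))):
    C=cloud(s);P=C[...,:2];c=C[int(v*.64),int(u*.64)];d=np.linalg.norm(P-c[:2],axis=-1)
    for k,lo,hi in(("paddle",.155,.185),("stand",.045,.055)):
        m=(d<.08)&(C[...,2]>lo)&(C[...,2]<hi);r=rect(P[m]);print(n,k,np.round(r[0],4),r[1],round(r[2],1),m.sum(),np.median(C[m][:,2]))
E
```

```text
top b0 [0.6441 0.1225 0.0085]
top b1 [0.6361 0.2476 0.008 ]
top b2 [0.5329 0.3729 0.0097]
top b3 [0.4365 0.431  0.008 ]
top jig [0.3869 0.0953 0.0075]
top foot [0.4608 0.2531 0.0289]
top trayfl [0.4278 0.211  0.0027]
top stand [ 0.4451 -0.0083  0.0532]
top paddle [ 0.4869 -0.0303  0.1722]
top bench [0.5413 0.1597 0.0019]
side b0 [0.6184 0.0939 0.0079]
side b1 [0.6095 0.218  0.0071]
side b2 [0.5622 0.334  0.0058]
side b3 [0.4813 0.4061 0.0068]
side jig [0.435  0.1065 0.0069]
side foot [0.4603 0.2476 0.0255]
side stand [ 0.4688 -0.0036  0.0395]
side paddle [ 0.4624 -0.0273  0.1701]
side bench [0.5439 0.1571 0.0006]
top [0.6095 0.1224] [90.6 59. ] -15.1 z 0.009
top [0.6012 0.246 ] [89.  57.9] -18.0 z 0.009
top [0.552  0.3603] [87.4 59.9] -34.2 z 0.009
top [0.4721 0.4278] [88.  61.1] -11.9 z 0.0088
side [0.6074 0.1229] [88.8 57.2] -14.8 z 0.008
side [0.599 0.247] [88.8 56.7] -17.5 z 0.0079
side [0.5492 0.3609] [89.1 57.6] -34.8 z 0.0077
side [0.4696 0.429 ] [89.  57.6] -12.3 z 0.007
top foot [ 0.2946 -0.0096] [83.  41.2] -13.2
top rim [0.2952 0.0306] [156.1 143.6] 51.9
side foot [0.4277 0.2551] [121.2  95.5] 79.5
side rim [0.4064 0.2566] [184.8 122.3] -8.6
top jig [0.444  0.0945] [133.1 101.5] -1.4
top jigtops [0.4451 0.0936] [105.6  77.6] -1.5 103
side jig [0.4426 0.0926] [135.9 104.9] -1.0
side jigtops [0.443  0.0648] [130.9 108.5] 89.0 120
top paddle [ 0.4667 -0.0323] [58.1 18.1] -7.0 142 0.17099674203236537
top stand [ 0.4675 -0.0325] [70.4 65.9] -5.0 330 0.05139886110435181
side paddle [ 0.4638 -0.0329] [59.6 19.9] -11.5 142 0.16859589741196918
side stand [ 0.4647 -0.0349] [72.  71.5] 85.0 301 0.05031770543136636
```

```bash
python3 - <<'E'
from station import env
from h import *
print(env.current_tcp_rot())
for i,(p,yaw) in enumerate([((.43,.25,.3),None),((.44,.095,.3),None)]):
    r=[env.inverse_kinematics(p,[180,0,y]) for y in(-1.2,178.8)]
    print([None if a is None else np.round(a,0) for a in r])
    j=min((a for a in r if a is not None),key=lambda a:abs(a[5])); env.movej(j)
    s=env.snapshot("wrist"); np.savez(f"w{i}.npz",**s); cv2.imwrite(f"pics/w{i}.png",s["img"])
    E=np.array(s["extrinsics"]); print("cam at",-E[:3,:3].T@E[:3,3], env.current_eef_pos(),env.current_tcp_rot(),env.current_clock())
a=np.hstack([cv2.imread("pics/w0.png"),cv2.imread("pics/w1.png")]);cv2.imwrite("pics/w01.png",cv2.resize(a,(800,300)))
E
```

```text
[-1.79890352e+02 -1.05917500e-02  1.65688973e+02]
[array([ 24.,  -1.,  71.,  -0., 110., 115.]), array([ 24.,  -1.,  71.,   0., 110., -65.])]
cam at [0.35289962 0.25254136 0.50332179] [0.4294865  0.25072138 0.29951792] [-1.79996129e+02 -5.04176417e-02  1.78880781e+02] 1.7167
[array([  5.,  -7.,  77.,  -0., 110.,  96.]), array([  5.,  -7.,  77.,   0., 110., -84.])]
cam at [0.36312791 0.09768979 0.50363744] [0.43996013 0.09633298 0.29992052] [ 1.79948741e+02 -7.90481354e-03  1.78898799e+02] 2.4333
```

View pics/w01.png

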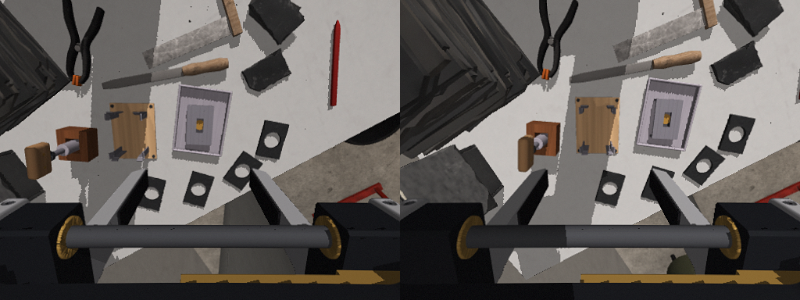

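The wrist views show the tray and foot at about (203,123), the jig at (133,130), the rod and stand at (60,150), and four blanks below. Next I measure the foot, tray and jig from these two wrist positions.

```bash
cat > m.py <<'E'
from h import *
def comp(m,P):
    nl,L,st,_=cv2.connectedComponentsWithStats(m.astype(np.uint8)); j=1+st[1:,4].argmax(); return L==j
def report(s,tag):
    C=cloud(s);XY=C[...,:2];I=s["img"].astype(int);out={}
    def go(k,c,rad,lo,hi,zp,extra=True):
        m=(np.linalg.norm(XY-c,axis=-1)<rad)&(C[...,2]>lo)&(C[...,2]<hi)&extra
        if m.sum()<20: print(tag,k,"none");return
        q=plane(s,zp)[m][:,:2] if zp else XY[m]
        r=rect(q); out[k]=r; print(tag,k,np.round(r[0],4),r[1],round(r[2],1),"z",np.round(np.median(C[m][:,2]),4),m.sum())
    t=np.array([.43,.25]);j=np.array([.4435,.0935])
    go("foot",t,.075,.0225,.034,.027); go("rim",t,.115,.014,.0215,.018)
    go("board",j,.09,.003,.013,.006,(I[...,2]>I[...,0]+40)); go("jtops",j,.08,.06,.075,None)
    return out
E
python3 - <<'E'
from m import *
for f in("top0","side0","w0","w1"): report(dict(np.load(f+".npz")),f)
a=[]
for f,c,z in(("w0",(.43,.25),.027),("top0",(.43,.25),.027),("w1",(.4435,.0935),.068),("top0",(.4435,.0935),.068)): a.append(cv2.resize(ortho(dict(np.load(f+".npz")),c,z,.09,.0006),(300,300)))
cv2.imwrite("pics/o.png",np.vstack([np.hstack(a[:2]),np.hstack(a[2:])]))
E
```

```text
top0 foot [0.4412 0.2518] [118.7 115.5] 80.7 z 0.0283 561
top0 rim [0.4056 0.2303] [181.8 177.9] -8.7 z 0.0192 221
top0 board [0.4439 0.0945] [132.8 101.3] -1.4 z 0.0073 1171
top0 jtops [0.4451 0.0936] [105.6  77.6] -1.5 z 0.0674 86
side0 foot [0.4375 0.2543] [120.9 117.1] 80.0 z 0.0267 585
side0 rim [0.4205 0.2542] [155.2 121.6] -8.7 z 0.0184 319
side0 board [0.4425 0.092 ] [135.5 104.3] -1.4 z 0.0066 986
side0 jtops [0.4434 0.0912] [108.5  78.2] -1.0 z 0.0658 78
w0 foot [0.429  0.2533] [90.  59.8] -4.0 z 0.0261 1495
w0 rim [0.4086 0.2587] [181.7 120.7] -8.8 z 0.0186 1045
w0 board [0.4434 0.0938] [133.4 103.2] -1.5 z 0.0052 3186
w0 jtops [0.4445 0.0931] [107.7  79.1] -1.6 z 0.0657 275
w1 foot [0.4285 0.2521] [91.1 60.6] -3.9 z 0.026 1570
w1 rim [0.4093 0.2579] [180.4 120.3] -8.7 z 0.0184 1107
w1 board [0.4437 0.0933] [132.6 102.8] -1.5 z 0.0051 3296
w1 jtops [0.4443 0.0933] [106.   76.8] -1.1 z 0.0657 251
```

View pics/o.png

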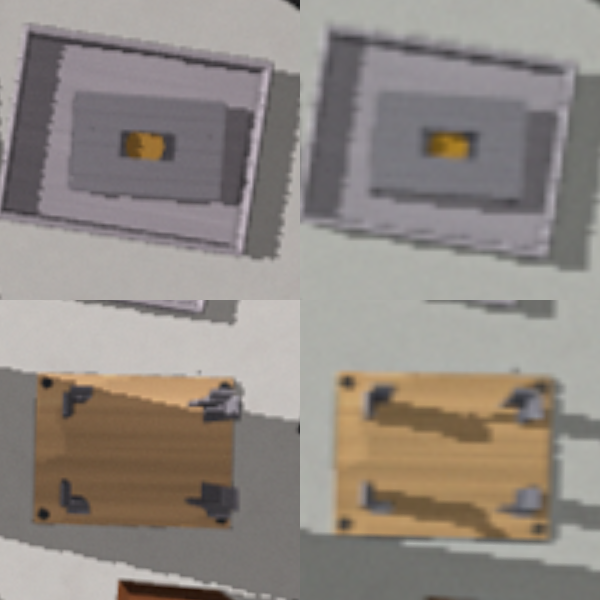

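The top-left panel shows the foot centred at about (148,146), its long side along the tray. The jig's four angles are at (75,400), (220,400), (75,497) and (220,497). Foot: (0.4287, 0.2527), yaw -4°, top at 26–27 mm. Jig: (0.444, 0.0933), yaw -1.4°. Both match their expected heights and sizes, so I grasp the foot and hover over the jig.

```bash
cat >> h.py <<'E'
JIG=np.array([.4441,.0934]); JYAW=178.6
def snap(env,name,cam="wrist"):
    s=env.snapshot(cam); np.savez(name+".npz",**s); return s
def st(env,t=""):
    print(t,"t",round(env.current_clock(),1),"p",np.round(env.current_eef_pos(),4),"yaw",np.round(env.current_tcp_rot()[2],2),"F",np.round(env.current_ft_force(),1),"M",np.round(env.current_moment(),2),"w",round(env.current_width(),4))
E
python3 - <<'E'
from station import env
from h import *
from m import report
f=np.array([.4287,.2527])
env.gripper_to(.074)
env.goto([*f,.10],[180,0,176]); st(env)
env.servo_line([*f,.009],vel=.1); st(env,"down")
env.gripper_to(.04); st(env,"grip")
env.servo_line([*f,.12],vel=.15); st(env,"up")
env.goto([*JIG,.12],[180,0,JYAW]); st(env,"jig")
s=snap(env,"w2"); C=cloud(s)
o=ortho(s,JIG,.068,.09,.0006); o2=ortho(s,JIG,.138,.09,.0006)
cv2.imwrite("pics/w2.png",np.hstack([cv2.resize(s["img"],(512,384))[:,:],cv2.resize(o,(288,384))]))
m=(np.linalg.norm(C[...,:2]-JIG,axis=-1)<.075)&(C[...,2]>.125)&(C[...,2]<.15)
r=rect(plane(s,.138)[m][:,:2]);print("foot held",r,np.median(C[m][:,2]),m.sum())
report(s,"w2")
E
```

```text
t 4.0 p [0.4299 0.2526 0.1015] yaw 175.98 F [-0.4  0.3 -0.5] M [-0.    0.   -0.01] w 0.0738
down t 5.0 p [0.4294 0.253  0.0098] yaw 176.0 F [ 0.1  1.1 -0.8] M [ 0.04 -0.02 -0.  ] w 0.0741
grip t 5.7 p [0.4287 0.2527 0.009 ] yaw 176.0 F [-0.2  0.1  1.1] M [ 0.04  0.05 -0.05] w 0.0399
up t 6.6 p [0.428  0.2524 0.1189] yaw 176.0 F [0.8 0.4 0.3] M [ 0.04 -0.02 -0.01] w 0.0399
jig t 7.3 p [0.4437 0.0939 0.1192] yaw 178.56 F [-0.   0.1  0.8] M [ 0.03  0.04 -0.02] w 0.0399
foot held (array([0.44642325, 0.09435766]), array([58.4, 17.7]), 88.5327377319336) 0.14784535826127693 93
w2 foot [0.4285 0.2513] [90.3 62.2] -4.0 z 0.0258 4021
w2 rim [0.4082 0.2578] [181.7 121.4] -8.8 z 0.0184 2950
w2 board [0.4434 0.0932] [132.6 102.8] -1.5 z 0.005 7533
w2 jtops [0.4443 0.0931] [107.   77.4] -1.4 z 0.0655 515
```

View pics/w2.png

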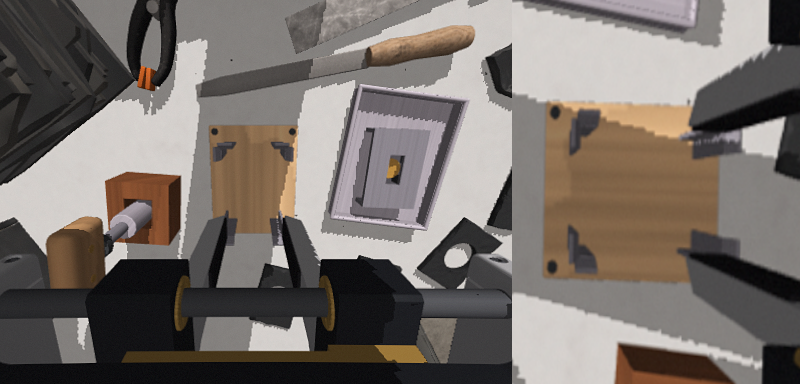

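The picture shows the foot still in the tray at (397,170), and the fingers at (225,225) and (290,225) holding nothing. The fingers closed freely to 40 mm, so I check where the fingertips really are against the TCP reading.

```bash
python3 - <<'E'
from station import env
from h import *
s=dict(np.load("w2.npz")); p=env.current_eef_pos(); st(env)
for dz in(0,.019,.04):
  for dy in(-.02,.02,-.03,.03): print(dz,dy,proj(s,[p[0],p[1]+dy,p[2]+dz]).round(0))
C=cloud(s)
for v in (205,212,218,225,232,240,250): print(v,[tuple(np.round(C[v,u],3)) for u in (215,225,288,292)])
env.goto([.4287,.2527,.06],[180,0,176])
st(env); env.gripper_to(.074)
env.servo_line([.4287,.2527,.009],vel=.1); env.hold(.3)
s=snap(env,"w3"); t=snap(env,"t3","side")
cv2.imwrite("pics/w3.png",np.hstack([s["img"][150:330,100:500],cv2.resize(t["img"][220:330,200:300],(400,440))[:180]])[:,:800])
i=cv2.resize(t["img"][230:320,200:300],(500,450));j=np.zeros((450,300,3),np.uint8);j[:270]=cv2.resize(s["img"][60:300,180:440],(300,270))
cv2.imwrite("pics/w3.png",np.hstack([i,j]))
E
```

```text
t 7.3 p [0.4438 0.0944 0.1195] yaw 178.64 F [ 0.1 -0.5  0.4] M [0.03 0.01 0.03] w 0.0403
0 -0.02 [230. 216.]
0 0.02 [279. 214.]
0 -0.03 [218. 216.]
0 0.03 [291. 214.]
0.019 -0.02 [228. 225.]
0.019 0.02 [281. 223.]
0.019 -0.03 [214. 225.]
0.019 0.03 [295. 223.]
0.04 -0.02 [225. 237.]
0.04 0.02 [285. 236.]
0.04 -0.03 [210. 237.]
0.04 0.03 [300. 235.]
205 [(np.float64(0.472), np.float64(0.044), np.float64(0.006)), (np.float64(0.473), np.float64(0.057), np.float64(0.005)), (np.float64(0.474), np.float64(0.136), np.float64(0.006)), (np.float64(0.475), np.float64(0.141), np.float64(0.006))]
212 [(np.float64(0.481), np.float64(0.044), np.float64(0.006)), (np.float64(0.482), np.float64(0.056), np.float64(0.005)), (np.float64(0.484), np.float64(0.136), np.float64(0.005)), (np.float64(0.484), np.float64(0.141), np.float64(0.005))]
218 [(np.float64(0.434), np.float64(0.067), np.float64(0.149)), (np.float64(0.436), np.float64(0.074), np.float64(0.145)), (np.float64(0.435), np.float64(0.118), np.float64(0.149)), (np.float64(0.436), np.float64(0.121), np.float64(0.149))]
225 [(np.float64(0.434), n
[... 330 characters left out ...]
.156)), (np.float64(0.437), np.float64(0.116), np.float64(0.168)), (np.float64(0.436), np.float64(0.118), np.float64(0.172))]
240 [(np.float64(0.434), np.float64(0.072), np.float64(0.184)), (np.float64(0.447), np.float64(0.074), np.float64(0.158)), (np.float64(0.438), np.float64(0.114), np.float64(0.178)), (np.float64(0.435), np.float64(0.116), np.float64(0.183))]
250 [(np.float64(0.435), np.float64(0.073), np.float64(0.193)), (np.float64(0.54), np.float64(0.052), np.float64(-0.005)), (np.float64(0.444), np.float64(0.114), np.float64(0.179)), (np.float64(0.437), np.float64(0.115), np.float64(0.192))]
 t 8.1 p [0.4287 0.253  0.0602] yaw 176.13 F [-0.3 -0.3 -0.1] M [-0.01  0.06 -0.05] w 0.0399
```

View pics/w3.png

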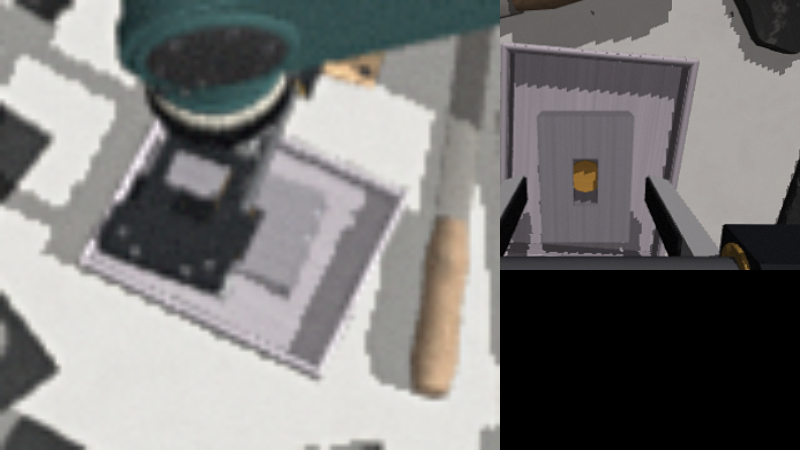

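```bash
python3 - <<'E'
from station import env
from h import *
s=dict(np.load("w3.npz")); p=env.current_eef_pos(); st(env)
C=cloud(s); L=np.linalg.norm(C-np.array([.4287,.2527,.05]),axis=-1)
m=(C[...,2]>.03)&(C[...,2]<.09)&(L<.09)
print(m.sum())
for lo in np.arange(.0,.08,.008):
    k=(C[...,2]>lo)&(C[...,2]<lo+.008)&(np.abs(C[...,0]-.4287)<.03)&(np.abs(np.abs(C[...,1]-.2527)-.045)<.0125)
    if k.sum(): print(round(lo,3),k.sum(),C[k].min(0).round(3),C[k].max(0).round(3))
for z in(.009,.035): print(z,[proj(s,[.4287+a,.2527+.037,z]).round(0) for a in(-.008,.008)])
cv2.imwrite("pics/w3b.png",cv2.resize(s["img"][100:320,170:430],None,fx=2.7,fy=2.7,interpolation=cv2.INTER_CUBIC))
E
```

```text
t 9.8 p [0.429  0.2528 0.0094] yaw 176.0 F [ 0.9  0.6 -1.5] M [-0.01 -0.01 -0.03] w 0.0743
2692
0.0 2716 [0.399 0.2   0.   ] [0.459 0.31  0.008]
0.008 102 [0.399 0.2   0.008] [0.437 0.31  0.016]
0.016 261 [0.399 0.195 0.016] [0.434 0.31  0.021]
0.032 120 [0.417 0.209 0.033] [0.441 0.299 0.04 ]
0.04 261 [0.417 0.206 0.04 ] [0.44  0.303 0.048]
0.048 322 [0.417 0.206 0.048] [0.441 0.302 0.056]
0.056 348 [0.416 0.205 0.056] [0.44  0.303 0.064]
0.064 417 [0.416 0.205 0.064] [0.44  0.303 0.072]
0.072 494 [0.416 0.205 0.072] [0.44  0.303 0.08 ]
0.009 [array([299., 202.]), array([299., 220.])]
0.035 [array([305., 213.]), array([305., 234.])]
```

View pics/w3b.png

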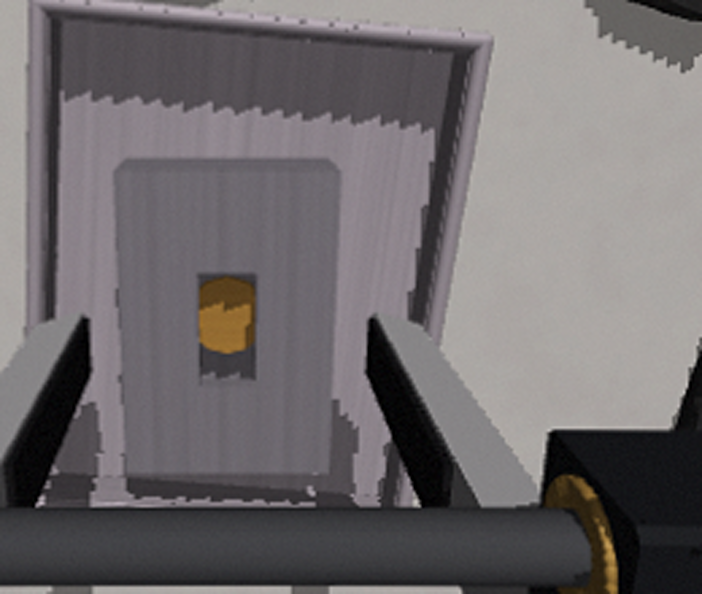

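The picture shows the fingertips at about (85,320) and (375,320), beside the foot. The depth data put them at z ≈ 33 mm while the TCP reads 9 mm. The real finger ends therefore seem to sit about 24 mm above the stated TCP. I confirm this by touching the free bench.

```bash
python3 - <<'E'
from station import env
from h import *
env.servo_line([.4287,.2527,.09],vel=.2)
env.goto([.535,.165,.04],[180,0,178.6]); env.gripper_to(.0)
env.servo_line([.535,.165,.004],vel=.1); env.hold(.2); st(env)
f0=env.current_ft_force()[2]; z=.004
while z>-.03:
    z-=.002; env.servo_line([.535,.165,z],vel=.03); env.hold(.1)
    f=env.current_ft_force()[2]-f0; 
    if abs(f)>5: break
st(env,f"touch cmd {z:.4f}"); s=snap(env,"w4")
env.servo_line([.535,.165,.08],vel=.2)
E
```

```text
t 12.9 p [0.5358 0.1652 0.005 ] yaw 178.6 F [ 0.2 -0.4  0.6] M [ 0.04 -0.02  0.02] w 0.0001
touch cmd -0.0280 t 18.5 p [ 0.5356  0.1651 -0.0253] yaw 178.61 F [-4.4 -0.8 13.6] M [-0.21  0.91 -0.03] w 0.0004
```

Confirmed: the true fingertips sit 25 mm above the reported TCP, touching the bench at a reading of -25 mm. I correct all heights by this and grasp the foot again.

```bash
cat >> h.py <<'E'
TO=.025
def line(env,xy,ztip,vel=.15,att=None): env.servo_line([xy[0],xy[1],ztip-TO],att,vel)
def go(env,xy,ztip,yaw): env.goto([xy[0],xy[1],ztip-TO],[180,0,yaw])
E
python3 - <<'E'
from station import env
from h import *
from m import report
f=np.array([.4287,.2520])
env.gripper_to(.074)
go(env,f,.07,176)
line(env,f,.008,.12); st(env,"down")
env.gripper_to(.045); st(env,"grip")
line(env,f,.02,.1); env.hold(.2); st(env,"up")
line(env,f,.12,.2)
go(env,JIG,.115,JYAW);env.hold(.2); st(env,"jig")
s=snap(env,"w5"); C=cloud(s)
m=(np.linalg.norm(C[...,:2]-JIG,axis=-1)<.075)&(C[...,2]>.115)&(C[...,2]<.14)&(np.abs(C[...,1]-JIG[1])<.034)
zt=np.median(C[m][:,2]); r=rect(plane(s,zt)[m][:,:2]);print("foot held",r,zt,m.sum())
report(s,"w5")
cv2.imwrite("pics/w5.png",cv2.resize(s["img"][90:330,130:450],None,fx=2.4,fy=2.4,interpolation=cv2.INTER_CUBIC))
E
```

```text
down t 21.7 p [ 0.4298  0.2518 -0.0164] yaw 175.95 F [0.5 0.4 0.2] M [ 0.    0.06 -0.03] w 0.0738
grip t 22.1 p [ 0.4297  0.2524 -0.0159] yaw 176.0 F [ 0.5 -0.1  2.9] M [ 0.09 -0.07 -0.06] w 0.0593
up t 22.6 p [ 0.4281  0.2517 -0.0058] yaw 176.0 F [ 0.3  0.7 -2. ] M [ 0.05 -0.02  0.03] w 0.0591
jig t 24.1 p [0.444  0.0948 0.0898] yaw 178.73 F [-0.3  0.1 -2.2] M [ 0.   -0.01 -0.02] w 0.0594
foot held (array([0.43865723, 0.0931636 ]), array([86. , 70.7]), -1.2832107543945312) 0.1315587778769164 11150
w5 foot none
w5 rim [0.4082 0.2579] [181.6 121.8] -8.7 z 0.0185 3362
w5 board [0.3982 0.0943] [102.8  43.4] 88.8 z 0.005 2778
w5 jtops [0.3986 0.094 ] [77.5 17. ] -89.9 z 0.0659 425
```

View pics/w5.png

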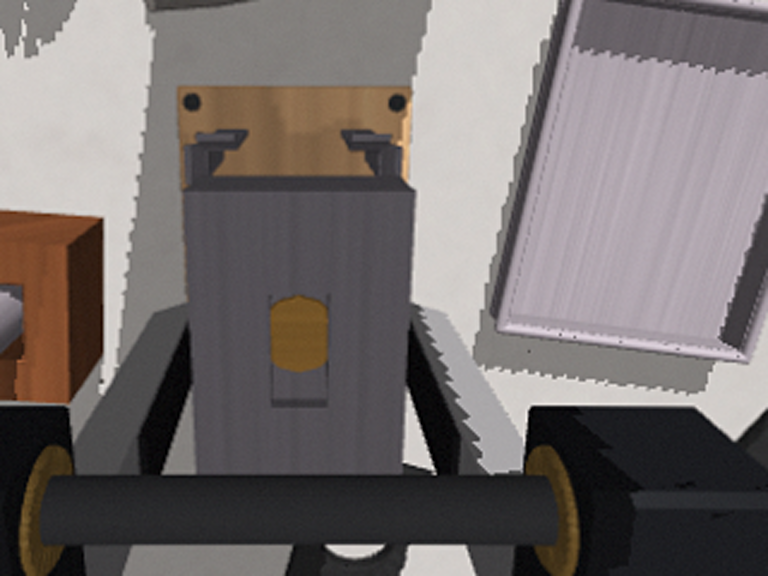

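The picture shows the foot held level between the fingers, with the brass pad in its slot at (299,350) and its front edge at v≈187. I compute its offset from the TCP.

```bash
python3 - <<'E'
from station import env
from h import *
s=dict(np.load("w5.npz"));C=cloud(s);f=lambda u,v:(130+u/2.4,90+v/2.4)
for z in(.1316,.134):
    P=plane(s,z)
    for n,(u,v) in dict(slot_near=(300,297),slot_far=(300,405),fl=(190,187),fr=(413,187),L=(196,430),R=(405,430),sl=(271,350),sr=(328,350)).items():
        a,b=f(u,v); print(z,n,P[int(round(b)),int(round(a))].round(4),C[int(round(b))+2,int(round(a))].round(4))
E
```

```text
0.1316 slot_near [0.4276 0.096  0.1316] [0.4333 0.0959 0.1205]
0.1316 slot_far [0.46   0.0953 0.1316] [0.4615 0.0953 0.1316]
0.1316 fl [0.3969 0.0684 0.1316] [0.398  0.0684 0.1325]
0.1316 fr [0.3982 0.1255 0.1316] [0.3993 0.1254 0.1324]
0.1316 L [0.4669 0.0658 0.1316] [0.469  0.0655 0.1307]
0.1316 R [0.4682 0.1252 0.1316] [ 0.5551  0.1488 -0.0032]
0.1316 sl [0.4429 0.0878 0.1316] [0.4495 0.0871 0.1207]
0.1316 sr [0.4432 0.1036 0.1316] [0.4448 0.1036 0.1314]
0.134 slot_near [0.4267 0.096  0.134 ] [0.4333 0.0959 0.1205]
0.134 slot_far [0.4586 0.0953 0.134 ] [0.4615 0.0953 0.1316]
0.134 fl [0.3965 0.0688 0.134 ] [0.398  0.0684 0.1325]
0.134 fr [0.3978 0.1251 0.134 ] [0.3993 0.1254 0.1324]
0.134 L [0.4654 0.0662 0.134 ] [0.469  0.0655 0.1307]
0.134 R [0.4667 0.1248 0.134 ] [ 0.5551  0.1488 -0.0032]
0.134 sl [0.4418 0.0879 0.134 ] [0.4495 0.0871 0.1207]
0.134 sr [0.4421 0.1035 0.134 ] [0.4448 0.1036 0.1314]
```

```bash
cat >> m.py <<'E'
def held(s,c,ztop):
    """held plate: mid y from side edges, -x edge"""
    C=cloud(s); P=plane(s,ztop); m=(np.abs(C[...,2]-ztop)<.004)&(np.abs(P[...,0]-c[0])<.06)&(np.abs(P[...,1]-c[1])<.036)
    ys=[];x0=[]
    for xa in np.arange(c[0]-.04,c[0]-.02,.002):
        k=m&(np.abs(P[...,0]-xa)<.0015); y=P[k][:,1]; ys.append((xa,y.min(),y.max()))
    for ya in np.arange(c[1]-.02,c[1]+.021,.005):
        k=m&(np.abs(P[...,1]-ya)<.0015); x0.append(P[k][:,0].min())
    ys=np.array(ys); mid=(ys[:,1]+ys[:,2])/2; a=np.polyfit(ys[:,0],mid,1)
    print("held: width",np.round(np.median(ys[:,2]-ys[:,1]),4),"mid y at c",np.round(mid.mean(),4),"-x edge+45",np.round(np.median(x0)+.045,4),"z",np.median(C[m][:,2]).round(4))
def posts(s):
    C=cloud(s); 
    m=(C[...,2]>.060)&(C[...,2]<.072)&(np.abs(C[...,0]-.396)<.016)&(np.abs(C[...,1]-.093)<.06); q=C[m]
    L=q[q[:,1]<.093];R=q[q[:,1]>.093]; print("-x posts y: outer",L[:,1].min().round(4),R[:,1].max().round(4),"inner",L[:,1].max().round(4),R[:,1].min().round(4),"mid",((L[:,1].min()+R[:,1].max())/2).round(4),((L[:,1].max()+R[:,1].min())/2).round(4),"x",q[:,0].min().round(4),q[:,0].max().round(4),m.sum())
E
python3 - <<'E'
from station import env
from m import *
s=dict(np.load("w5.npz"));held(s,(.4437,.0957),.132);posts(s); posts(dict(np.load("w2.npz"))); posts(dict(np.load("top0.npz")))
q=np.array([.4447,.0913]); go(env,q,.115,JYAW); line(env,q,.081,.08); env.hold(.4); st(env)
s=snap(env,"w6");held(s,q,.098);posts(s)
cv2.imwrite("pics/w6.png",cv2.resize(s["img"][110:290,150:350],None,fx=3,fy=3,interpolation=cv2.INTER_CUBIC))
E
```

```text
held: width 0.0594 mid y at c 0.096 -x edge+45 0.4431 z 0.1316
-x posts y: outer 0.0552 0.1327 inner 0.074 0.1149 mid 0.094 0.0944 x 0.3901 0.4071 425
-x posts y: outer 0.0553 0.1327 inner 0.074 0.1152 mid 0.094 0.0946 x 0.39 0.4094 374
-x posts y: outer 0.0559 0.1334 inner 0.0743 0.1156 mid 0.0947 0.0949 x 0.3915 0.4094 45
 t 25.4 p [0.4449 0.0913 0.0563] yaw 178.6 F [ 0.8  0.7 -2.5] M [ 0.04  0.02 -0.07] w 0.0592
held: width 0.0595 mid y at c 0.0926 -x edge+45 0.4438 z 0.0982
-x posts y: outer 0.0553 0.133 inner 0.074 0.1148 mid 0.0941 0.0944 x 0.3897 0.4092 560
```

View pics/w6.png

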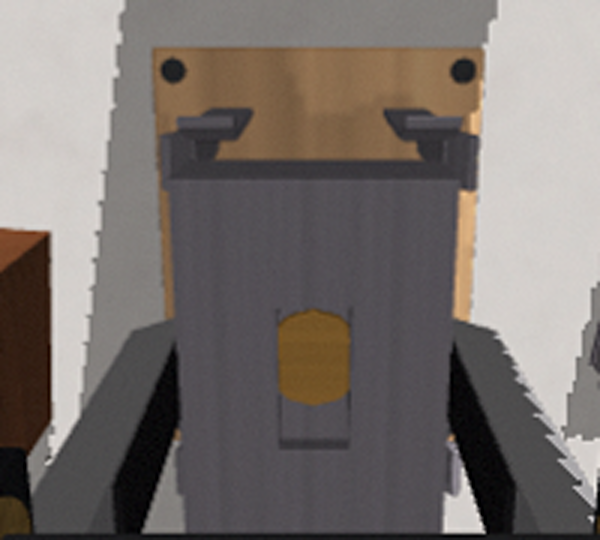

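The foot sits above the posts, whose tops are at (210,125) and (430,125), nearly centred but about 1 mm short in +y. I correct that and lower it with force checks.

```bash
cat >> h.py <<'E'
def lower(env,xy,z0,z1,step=.003,flim=8,vel=.06):
    """tip heights; stops when upward force rises by flim"""
    f0=env.current_ft_force()[2]; z=z0
    while z>z1+1e-6:
        z=max(z-step,z1); line(env,xy,z,vel)
        F=env.current_ft_force()
        if F[2]-f0>flim: env.hold(.1); st(env,f"stop at tip {z:.4f}"); return z
    return z
E
python3 - <<'E'
from station import env
from m import *
q=np.array([.4449,.0923]); line(env,q,.081,.05); env.hold(.2); st(env)
z=lower(env,q,.081,.010,.004,8); print(z); env.hold(.2); st(env); s=snap(env,"w7"); 
E
```

```text
t 25.9 p [0.4449 0.0923 0.056 ] yaw 178.6 F [ 0.6 -0.3 -2.3] M [ 0.04  0.05 -0.02] w 0.0596
stop at tip 0.0100 t 30.5 p [ 0.4453  0.0923 -0.0131] yaw 178.61 F [-4.7 -0.8  8.5] M [-0.21  0.77 -0.01] w 0.0596
0.01
 t 30.7 p [ 0.4453  0.0923 -0.013 ] yaw 178.61 F [-4.1 -0.1  8.5] M [-0.14  0.79 -0.04] w 0.0591
```

The foot went in with no sideways force and is seated at 8 N. I release it and fetch the first blank, measuring from close up just before each grasp.

```bash
cat > job.py <<'E'
from m import *
Q=np.array([.4449,.0923])
def find(s,c,rad=.075):
    C=cloud(s); P=plane(s,.008); g=s["img"].max(2)
    m=(np.linalg.norm(P[...,:2]-c,axis=-1)<rad)&(g<95)&(C[...,2]>.0025)&(C[...,2]<.014)
    m=comp(m,P); r=rect(P[m][:,:2]); print("blank",np.round(r[0],4),r[1],round(r[2],1),"z",np.median(C[m][:,2]).round(4),m.sum()); return r
def fetch(env,c,a,tag):
    c=np.array(c); env.gripper_to(.08)
    go(env,c,.17,180+a); env.hold(.15); s=snap(env,tag+"a"); r=find(s,c)
    if not(85<r[1][0]<94 and 55<r[1][1]<64): print("odd size, stop"); return False
    c=r[0]; y=180+r[2]
    go(env,c,.05,y); line(env,c,.0025,.12); env.gripper_to(.045); st(env,"grip")
    w=env.current_width(); line(env,c,.06,.2)
    if not .055<w<.064: print("no grip"); return False
    line(env,c,.105,.25); go(env,Q,.105,JYAW); env.hold(.25); st(env,"over jig"); s=snap(env,tag+"b"); held(s,Q,.1105); return True
def place(env,k,dx=0,dy=0):
    q=Q+[dx,dy]; zt=.030+.008*k+.0025
    line(env,q,.095,.1); z=lower(env,q,.095,zt-.001,.006,6,.1); env.hold(.15); st(env,f"seat want {zt:.4f} got {z:.4f}")
E
python3 - <<'E'
from station import env
from job import *
env.gripper_to(.074); line(env,Q,.16,.25)
print(fetch(env,(.608,.1226),-15,"b0"))
E
```

```text
blank [0.6088 0.1221] [88.9 58. ] -16.0 z 0.0067 2204
grip t 34.7 p [ 0.6096  0.1221 -0.0215] yaw 164.03 F [-0.  -0.2  3.8] M [-0.06  0.08  0.04] w 0.059
over jig t 36.5 p [0.446  0.0924 0.0798] yaw 178.59 F [-0.1 -0.7 -0.7] M [ 0.07 -0.01  0.  ] w 0.0595
held: width 0.057 mid y at c 0.0937 -x edge+45 0.4465 z 0.108
True
```

```bash
python3 - <<'E'
from station import env
from job import *
place(env,0,-.002,0)
E
```

```text
stop at tip 0.0315 t 39.6 p [0.4434 0.0923 0.0081] yaw 178.63 F [-2.8  0.8  6.9] M [-0.12  0.41  0.07] w 0.0595
seat want 0.0325 got 0.0315 t 39.8 p [0.4434 0.0923 0.008 ] yaw 178.62 F [-1.5  1.1  5.9] M [-0.18  0.4   0.09] w 0.059
```

Seated at the expected height. I automate the correction for the remaining blanks.

```bash
sed -i 's/^    print("held: width".*/&\n    return np.median(x0)+.045,mid.mean()/' m.py
sed -i 's/held(s,Q,.1105); return True/return held(s,Q,.1105)/' job.py
cat > nxt.py <<'E'
import sys
from station import env
from job import *
k,x,y,a=int(sys.argv[1]),*map(float,sys.argv[2:])
env.gripper_to(.074); line(env,Q,.13,.25); st(env,"free")
h=fetch(env,(x,y),a,f"b{k}")
if h:
    d=np.clip(np.array([.4442,.0937])-h,-.003,.003); print("shift",d)
    place(env,k,d[0],d[1] if abs(d[1])>.0008 else 0)
E
python3 nxt.py 1 .600 .2465 -17.5
```

```text
free t 40.8 p [0.4446 0.0923 0.1043] yaw 178.6 F [ 0.1  0.7 -0.6] M [-0.01  0.02  0.02] w 0.0739
blank [0.6005 0.2467] [88.4 58.5] -17.5 z 0.0067 2248
grip t 43.8 p [ 0.6012  0.2468 -0.0215] yaw 162.45 F [-1.1 -1.   4.7] M [-0.19  0.04  0.01] w 0.0589
over jig t 45.7 p [0.4457 0.0928 0.0799] yaw 178.65 F [-0.5  0.  -0.1] M [ 0.04 -0.02 -0.02] w 0.0591
held: width 0.0575 mid y at c 0.0941 -x edge+45 0.4456 z 0.1081
shift [-0.00141975 -0.00044302]
stop at tip 0.0395 t 48.6 p [0.4435 0.0923 0.0158] yaw 178.6 F [-2.4 -0.1  6.4] M [ 0.02  0.53 -0.04] w 0.0593
seat want 0.0405 got 0.0395 t 48.7 p [0.4435 0.0923 0.0158] yaw 178.6 F [-1.8 -1.3  6.5] M [ 0.01  0.54 -0.01] w 0.0592
```

```bash
python3 nxt.py 2 .5505 .3606 -34.5
```

```text
free t 49.7 p [0.4452 0.0923 0.1053] yaw 178.6 F [-0.7 -1.  -0.4] M [ 0.02 -0.02  0.01] w 0.0744
blank [0.5509 0.3609] [88.4 58.4] -34.9 z 0.0067 2252
grip t 52.9 p [ 0.5513  0.361  -0.0214] yaw 145.14 F [-1.3 -0.7  4.4] M [-0.22  0.16  0.02] w 0.0595
over jig t 55.1 p [0.4453 0.0929 0.0799] yaw 178.66 F [ 0.1  0.3 -0.9] M [ 0.   -0.01  0.01] w 0.0591
held: width 0.0571 mid y at c 0.0943 -x edge+45 0.4461 z 0.108
shift [-0.00194763 -0.00058138]
seat want 0.0485 got 0.0475 t 57.5 p [0.4442 0.0924 0.0235] yaw 178.61 F [1.5 0.  4.6] M [ 0.02 -0.22  0.09] w 0.0595
```

```bash
python3 nxt.py 3 .471 .4285 -12
```

```text
free t 58.5 p [0.4453 0.0923 0.1056] yaw 178.6 F [ 0.6 -0.4 -0.6] M [ 0.01  0.04 -0.02] w 0.0739
blank [0.4334 0.4302] [74.3 58. ] -12.1 z 0.0067 1841
odd size, stop
```

Blank 3 has been knocked about 4 cm towards -x, and my search circle clipped it. I look again, centred on its new place.

```bash
python3 nxt.py 3 .428 .431 -12
```

```text
free t 62.1 p [0.445  0.093  0.1052] yaw 168.05 F [-0.1 -0.6  0.5] M [0.05 0.07 0.01] w 0.0739
blank [0.4257 0.4319] [87.8 58.2] -12.1 z 0.0067 2260
grip t 65.5 p [ 0.4262  0.4322 -0.0215] yaw 167.88 F [-0.8 -0.3  4.1] M [-0.13  0.04  0.06] w 0.0594
over jig t 67.8 p [0.445 0.093 0.08 ] yaw 178.68 F [ 0.6  0.3 -0.8] M [ 0.04 -0.01  0.  ] w 0.0592
held: width 0.0569 mid y at c 0.0943 -x edge+45 0.4452 z 0.1081
shift [-0.00100765 -0.0006313 ]
stop at tip 0.0555 t 70.0 p [0.4445 0.0922 0.0323] yaw 178.6 F [-2.8 -0.   7.1] M [-0.27  0.55  0.  ] w 0.0595
seat want 0.0565 got 0.0555 t 70.1 p [0.4445 0.0922 0.0323] yaw 178.6 F [-2.7  0.6  7.1] M [-0.19  0.51 -0.03] w 0.0595
```

```bash
python3 - <<'E'
from station import env
from job import *
env.gripper_to(.074); line(env,Q,.20,.25); env.hold(.2); st(env); s=snap(env,"w8")
u,v=proj(s,[.4443,.0932,.062]); print(u,v)
o=ortho(s,(.4443,.0932),.062,.06,.0003)
rod=np.array([.466,-.0325]); go(env,rod,.27,173); env.hold(.2); r=snap(env,"w9")
C=cloud(r)
for lo,hi,zp,n in((.155,.185,.171,"paddle"),(.04,.057,.05,"stand")):
    m=(np.linalg.norm(C[...,:2]-rod,axis=-1)<.065)&(C[...,2]>lo)&(C[...,2]<hi); m=comp(m,C)
    q=rect(C[m][:,:2]) ; q2=rect(plane(r,zp)[m][:,:2]); print(n,q,q2,np.percentile(C[m][:,2],[5,50,95]).round(4),m.sum())
cv2.imwrite("pics/w9.png",np.hstack([cv2.resize(o,(400,400)),cv2.resize(r["img"][:,60:444],(400,400))]))
st(env)
E
```

```text
t 71.5 p [0.4437 0.0922 0.1727] yaw 178.6 F [0.2 0.4 0.3] M [-0.02 -0.02 -0.02] w 0.0741
254.85338615013677 183.3653334363279
paddle (array([ 0.46484668, -0.03285125]), array([58.1, 17.4]), -6.7523651123046875) (array([ 0.46313025, -0.03260192]), array([58.9, 16.8]), -6.546241760253906) [0.165  0.1691 0.1707] 831
stand (array([ 0.46584863, -0.03312139]), array([70.3, 65.4]), -6.198722839355469) (array([ 0.46530905, -0.03311821]), array([70.8, 64.8]), -5.749359130859375) [0.0475 0.049  0.0503] 1407
 t 72.4 p [ 0.4655 -0.0312  0.244 ] yaw 173.13 F [0.5 0.4 0.9] M [ 0.07 -0.02  0.06] w 0.074
```

View pics/w9.png

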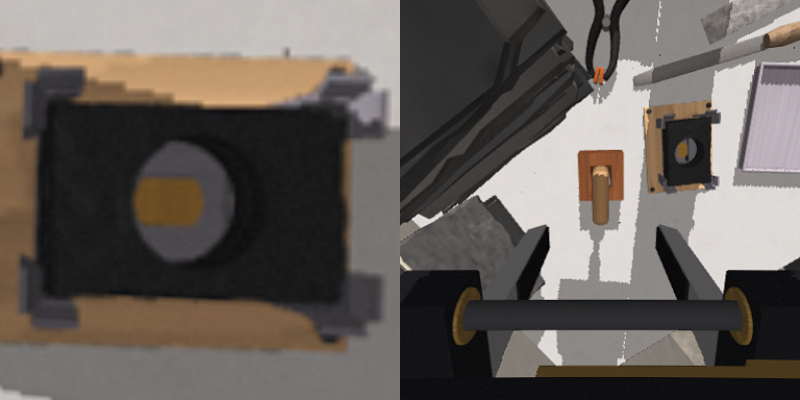

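The left panel shows the stack square between the four angles, with the slot and brass pad at (170,200) visible through the hole. The right panel shows the brown paddle at (600,195) in its stand. I check the clearance to the slate stack, then take the rod.

```bash
python3 - <<'E'
from station import env
from job import *
C=cloud(dict(np.load("top0.npz"))); m=(np.abs(C[...,0]-.465)<.08)&(C[...,1]<-.075)&(C[...,1]>-.17); print("max z near", C[m][:,2].max().round(3))
s=dict(np.load("w8.npz")); P=plane(s,.030); C=cloud(s); I=s["img"].astype(int)
# slot centre from pad colour / slot outline
b=(I[...,2]>I[...,0]+50)&(np.linalg.norm(P[...,:2]-[.4443,.0932],axis=-1)<.025); Pp=plane(s,.019); q=Pp[b][:,:2]; print("pad",q.min(0).round(4),q.max(0).round(4),b.sum())
m=(np.linalg.norm(C[...,:2]-[.4443,.0932],axis=-1)<.07)&(C[...,2]>.055)&(C[...,2]<.0645)&(I.max(2)<70); r=rect(plane(s,.062)[m][:,:2]); print("top blank",r,m.sum())
if C is not None:
    rod=np.array([.4655,-.0333]); env.gripper_to(.05)
    go(env,rod,.20,173.5); line(env,rod,.134,.1); st(env,"down"); env.gripper_to(.005); st(env,"grip")
    line(env,rod,.150,.05); env.hold(.3); st(env,"lift16")
E
```

```text
max z near 0.302
pad [0.4332 0.085 ] [0.4543 0.1004] 164
top blank (array([0.44471707, 0.09327092]), array([102.2,  70.4]), -1.4009017944335938) 2873
down t 74.2 p [ 0.4662 -0.0334  0.1099] yaw 173.5 F [-0.3  0.4  1. ] M [-0.01 -0.01 -0.08] w 0.0502
grip t 74.8 p [ 0.4656 -0.0333  0.1092] yaw 173.5 F [-0.3  0.7  0.5] M [ 0.09 -0.04 -0.03] w 0.0182
lift16 t 75.6 p [ 0.4653 -0.0333  0.1247] yaw 173.5 F [-0.5  0.1 -1.4] M [ 0.03 -0.03  0.02] w 0.0178
```

```bash
python3 - <<'E'
from station import env
from job import *
rod=np.array([.4655,-.0333]); q=np.array([.4447,.0923])
line(env,rod,.225,.15); line(env,q,.225,.15,[180,0,JYAW]); env.hold(.4); st(env,"over")
s=snap(env,"w10"); C=cloud(s)
for zp in(.261,):
    m=(np.linalg.norm(C[...,:2]-q,axis=-1)<.05)&(C[...,2]>.25)&(C[...,2]<.275)&(s["img"][...,2].astype(int)>s["img"][...,0]+25); 
    m=comp(m,C); print(np.percentile(C[m][:,2],[5,50,95])); q3=C[m]; print(q3.min(0).round(4),q3.max(0).round(4),m.sum()); print(rect(C[m][:,:2]))
cv2.imwrite("pics/w10.png",cv2.resize(s["img"][100:330,130:400],None,fx=2.5,fy=2.5))
E
```

```text
over t 77.6 p [0.4448 0.092  0.2   ] yaw 178.56 F [-0.3  0.1 -0.8] M [ 0.03 -0.03  0.  ] w 0.0177
[0.25559919 0.2599413  0.26139705]
[0.4148 0.0833 0.2501] [0.4707 0.1016 0.2626] 2470
(array([0.44266074, 0.0924199 ]), array([55.6, 17.6]), -1.8185653686523438)
```

View pics/w10.png

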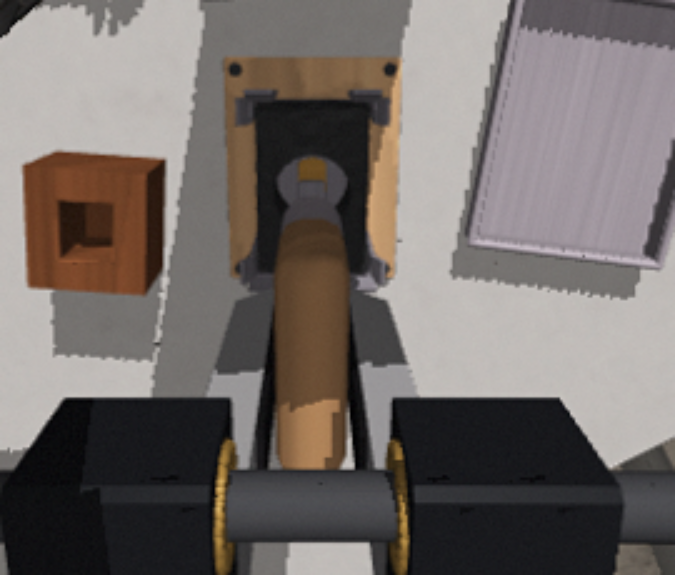

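The rod hangs upright over the stack: its paddle is at (310,340), the hole and pad at (312,175), and the stand is empty. The paddle's edge puts the rod's axis on the TCP, so I insert it.

```bash
python3 - <<'E'
from station import env
from job import *
q=np.array([.4447,.0923])
line(env,q,.175,.15); env.hold(.2); st(env)
z=lower(env,q,.175,.150,.003,4,.05); st(env,f"{z:.4f}")
if z<.1501:
    f0=env.current_ft_force()[2]
    while z>.139:
        z-=.0015; line(env,q,z,.03); env.hold(.1); F=env.current_ft_force(); print(round(z,4),np.round(F,1),np.round(env.current_eef_pos(),4))
        if F[2]-f0>14: break
E
```

```text
t 78.4 p [0.4456 0.0924 0.1515] yaw 178.6 F [-0.  -1.3 -2. ] M [-0.03  0.05  0.01] w 0.0174
0.1500 t 80.6 p [0.4447 0.0923 0.125 ] yaw 178.6 F [ 0.5  0.7 -2.4] M [-0.01  0.    0.03] w 0.0179
0.1485 [ 0.5  0.6 -2.3] [0.4447 0.0923 0.1235]
0.147 [-0.   0.8  5.3] [0.4453 0.0923 0.1232]
0.1455 [-1.5  0.4  6.4] [0.4453 0.0923 0.1219]
0.144 [-1.5 -0.7  7.1] [0.4453 0.0923 0.1206]
0.1425 [-2.2  0.1  7.8] [0.4454 0.0923 0.1193]
0.141 [-1.8 -0.9  9.1] [0.4454 0.0923 0.118 ]
0.1395 [-2.5 -0.3 10.1] [0.4454 0.0924 0.1168]
0.138 [-2.5 -0.5 10.3] [0.4455 0.0923 0.1156]
```

The head passed the slot, and the force followed the spring curve to about 12 N at around 7 mm of travel. Now the quarter turn clockwise.

```bash
python3 - <<'E'
from station import env
from job import *
q=np.array([.4447,.0923])
for d in(15,30,45,60,75,85,90):
    line(env,q,.138,.05,[180,0,JYAW-d]); env.hold(.05); print(d,round(env.current_clock(),1),np.round(env.current_ft_force(),1),np.round(env.current_moment(),2),round(env.current_tcp_rot()[2],1),np.round(env.current_eef_pos(),4))
    if abs(env.current_moment()[2])>.8: break
E
```

```text
15 83.9 [-2.  -1.4 11.2] [-0.18  0.63  0.  ] 163.6 [0.4459 0.0922 0.1156]
30 84.3 [-0.8  0.2 10.3] [-0.25  0.59 -0.08] 148.6 [0.4462 0.092  0.1157]
45 84.8 [-0.3 -1.5  9.8] [-0.38  0.4  -0.05] 133.6 [0.4463 0.0919 0.1158]
60 85.2 [-0.5 -1.6 10.7] [-0.48  0.37 -0.04] 118.6 [0.4465 0.0918 0.1158]
75 85.7 [-0.8 -1.5 10.8] [-0.47  0.39 -0.01] 103.6 [0.4465 0.0918 0.1158]
85 86.1 [-0.2 -1.5 10.6] [-0.5   0.38 -0.02] 93.6 [0.4466 0.0917 0.1159]
90 86.4 [-1.8 -0.7 11.1] [-0.43  0.54 -0.01] 88.6 [0.4463 0.0919 0.1158]
```

```bash
python3 - <<'E'
from station import env
from job import *
q=np.array([.4450,.0923])
for z in(.142,.145,.147,.149,.152,.157,.165):
    line(env,q,z,.04); env.hold(.15); print(z,round(env.current_clock(),1),np.round(env.current_ft_force(),1),np.round(env.current_moment(),2),np.round(env.current_eef_pos(),4))
s=snap(env,"w11"); t=snap(env,"t11","side")
cv2.imwrite("pics/w11.png",np.hstack([cv2.resize(s["img"][90:330,110:430],(480,360)),cv2.resize(t["img"][170:260,220:300],(320,360),interpolation=cv2.INTER_CUBIC)]))
E
```

```text
0.142 86.8 [-1.3  0.1  9. ] [-0.44  0.37 -0.06] [0.4463 0.0919 0.1193]
0.145 87.2 [ 2.6 -2.2 -0.2] [-0.52 -0.8  -0.01] [0.4457 0.0919 0.1199]
0.147 87.6 [ 0.7 -0.5  1.6] [-0.3  -0.3  -0.11] [0.4448 0.0924 0.1222]
0.149 88.0 [ 3.8  0.  -9.9] [-0.19 -0.85 -0.03] [0.4442 0.0924 0.1226]
0.152 88.4 [ 0.7  0.  -6.8] [-0.11 -0.16  0.03] [0.4443 0.0924 0.1268]
0.157 88.8 [-0.6 -0.  -8.4] [-0.05  0.14  0.  ] [0.4446 0.0923 0.1319]
0.165 89.3 [ 0.   0.4 -7.4] [-0.03  0.06 -0.06] [0.4448 0.0923 0.1399]
```

View pics/w11.png

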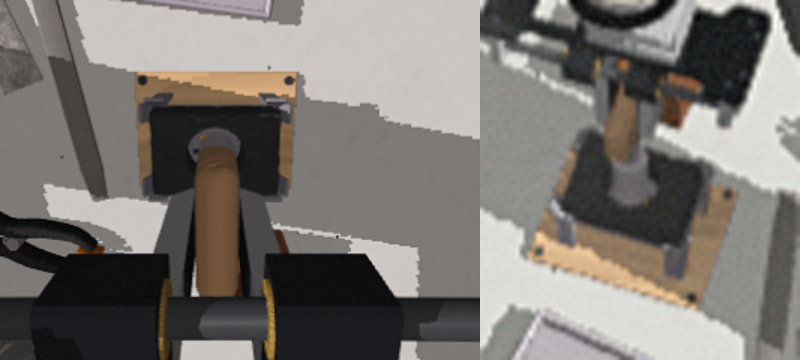

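The weight reads about 7–8 N and all four blanks came up with the foot, so the rod is locked. The left panel shows the black stack at (215,150) on the rod. I lift it clear and measure the empty tray.

```bash
python3 - <<'E'
from station import env
from job import *
q=np.array([.4450,.0923]); line(env,q,.26,.12); env.hold(.2); st(env,"up")
s=snap(env,"w12"); t=snap(env,"t12","top"); t2=snap(env,"t12s","side")
T0=np.array([.4205,.2542])
for n,x in(("w5",dict(np.load("w5.npz"))),("w10",dict(np.load("w10.npz"))),("top",t),("side",t2)):
    C=cloud(x); m=(np.linalg.norm(C[...,:2]-T0,axis=-1)<.103)&(C[...,2]>.013)&(C[...,2]<.0225)&(x["img"].min(2)>60); m=comp(m,C); r=rect(plane(x,.018)[m][:,:2]); print(n,np.round(r[0],4),r[1],round(r[2],1),m.sum())
E
```

```text
up t 90.5 p [0.4445 0.0922 0.2339] yaw 88.6 F [-0.2  0.5 -8.4] M [-0.07  0.06  0.03] w 0.0177
w5 [0.4214 0.256 ] [155.  121.7] -8.7 3089
w10 [0.4215 0.2563] [155.5 121.5] -8.7 1513
top [0.4513 0.3096] [88.2  7.1] -8.2 55
side [0.3528 0.2527] [131.4  61.9] -69.1 119
```

```bash
python3 - <<'E'
from station import env
from job import *
c=np.array([.4215,.2553])
line(env,c,.26,.12,[180,0,81.3]); env.hold(.3); st(env,"over tray")
line(env,c,.17,.12); env.hold(.3); st(env)
z=lower(env,c,.17,.142,.002,4,.03); env.hold(.2); st(env,f"z {z}")
s=snap(env,"w13"); t=snap(env,"t13","side")
cv2.imwrite("pics/w13.png",np.hstack([cv2.resize(s["img"][90:330,110:430],(480,360)),cv2.resize(t["img"][225:315,200:280],(320,360),interpolation=cv2.INTER_CUBIC)]))
E
```

```text
over tray t 92.5 p [0.4216 0.255  0.235 ] yaw 81.27 F [ 0.2  0.3 -8.4] M [-0.03  0.1  -0.03] w 0.0178
 t 93.7 p [0.4218 0.2555 0.1457] yaw 81.3 F [ 0.1 -0.5 -7.8] M [-0.07  0.05 -0.01] w 0.0178
stop at tip 0.1420 t 97.3 p [0.4219 0.2556 0.1191] yaw 81.3 F [-3.1 -1.9  5.2] M [-0.41  1.05 -0.04] w 0.0178
z 0.142 t 97.5 p [0.4219 0.2556 0.1191] yaw 81.3 F [-2.7 -0.   7.6] M [-0.41  0.99 -0.07] w 0.018
```

View pics/w13.png

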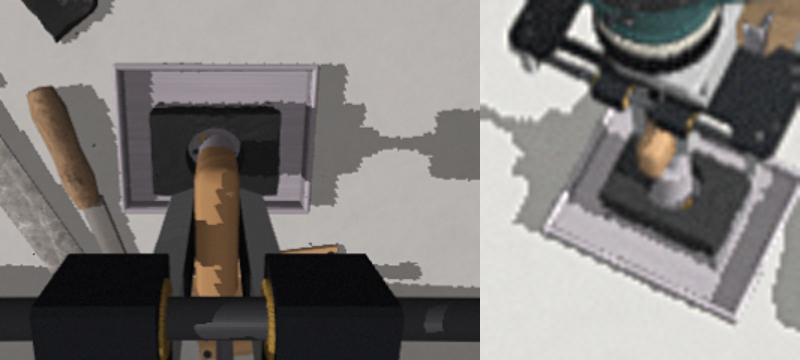

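The stack stands level in the middle of the tray (215,145). I ease off the pressing force, release and back away upwards.

```bash
python3 - <<'E'
from station import env
from job import *
c=np.array([.4215,.2553])
for z in(.1435,.1445,.1455):
    line(env,c,z,.02); env.hold(.15); st(env,str(z))
    if env.current_ft_force()[2]<1: break
env.gripper_to(.05); env.hold(.3); st(env,"open")
line(env,c,.27,.15); env.hold(.3)
env.goto([.38,.02,.30],[180,0,90]); env.hold(.5); st(env)
t=snap(env,"t14","side");p=snap(env,"p14","top")
C=cloud(p); 
for n,x in(("side",t),("top",p)):
    C=cloud(x)
    for k,lo,hi in(("blanktop",.052,.064),("paddle",.155,.18),("rim",.013,.0225)):
        m=(np.linalg.norm(C[...,:2]-[.4215,.2553],axis=-1)<(.103 if k=="rim" else .07))&(C[...,2]>lo)&(C[...,2]<hi)
        if m.sum()>20: r=rect(C[comp(m,C)][:,:2]); print(n,k,np.round(r[0],4),r[1],round(r[2],1),np.median(C[m][:,2]).round(4),np.percentile(C[m][:,2],95).round(4))
cv2.imwrite("pics/end.png",np.hstack([cv2.resize(t["img"][215:315,190:290],(400,400),interpolation=cv2.INTER_CUBIC),cv2.resize(p["img"][120:320,80:280],(400,400),interpolation=cv2.INTER_CUBIC)]))
E
```

```text
0.1435 t 98.0 p [0.4219 0.2555 0.1192] yaw 81.3 F [-1.3 -0.8  3.5] M [-0.18  0.61 -0.09] w 0.018
0.1445 t 98.4 p [0.4218 0.2554 0.1192] yaw 81.3 F [ 0.2  1.4 -1.5] M [ 0.1  -0.12 -0.02] w 0.0179
open t 99.4 p [0.4215 0.2553 0.1195] yaw 81.3 F [ 0.8 -0.1  0.1] M [-0.04  0.1  -0.02] w 0.05
 t 102.2 p [0.3801 0.0203 0.2999] yaw 90.03 F [-0.2 -0.8  0.1] M [-0.08  0.08  0.04] w 0.0499
side blanktop [0.42   0.2554] [90.  61.4] -8.1 0.0585 0.0626
side paddle [0.4211 0.2586] [53.2 18.6] 80.1 0.1765 0.1796
side rim [0.4344 0.2525] [127.1 123.1] -8.5 0.0188 0.0221
top blanktop [0.423  0.2558] [89.6 59.4] -8.7 0.0598 0.0627
top paddle [0.4198 0.2291] [15.6  7.1] 4.5 0.1776 0.1799
top rim [0.4689 0.1938] [55.3 25.4] 20.1 0.0199 0.022
```

View pics/end.png

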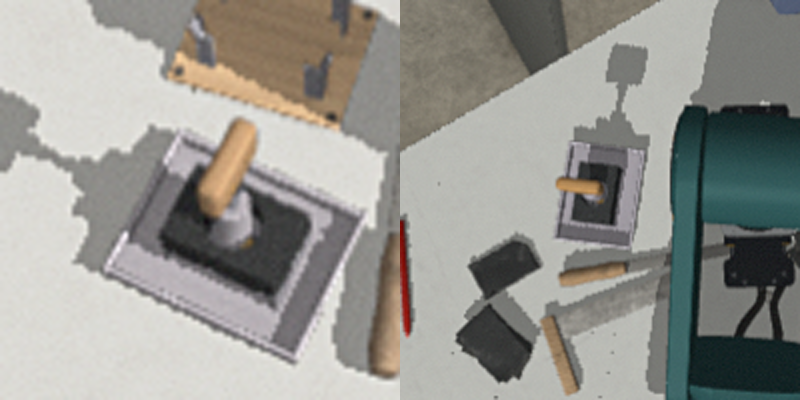

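The carrier stands upright mid-tray in both views. The top blank is at 59–60 mm (27 + 4×8 = 59), and the paddle's top is at about 180 mm (3 + 12 + 166 = 181), which is the locked height. The file and the slate lie untouched.

```bash
python3 -c "
from station import env
print(env.finish_job(), env.current_clock())"
```

```text
the job is handed in; nothing more can be done
the job is handed in; nothing more can be done
```

I loaded the dip carrier, locked the rod and stood the whole stack in the middle of the drip tray. I handed the job in at about 102 s of the 210 s; no verdict is reported.

**What I did:** I set the foot in the jig and stacked all four blanks on it. The rod went through the holes and the slot, was pressed against the spring at about 12 N, turned 90° clockwise and let up. I then lifted the stack by the rod and put it down in the tray.

**Last checks:**
- **Lock:** lifting by the rod carried about 7–8 N, the full load. In the tray the paddle's top reads about 180 mm, against 181 mm expected when locked.
- **Blanks:** the top blank reads 59–60 mm, against 59 mm expected for four.
- **Position:** the stack is within about 2 mm of the tray centre I measured earlier, and turned to match the tray. My re-measurement of the tray rim at the end gave no usable value, because the stack and the arm hid parts of it.

**What went wrong on the way:**
- **First grasp of the foot:** it closed on nothing. The real fingertips are about 25 mm above the stated tool point; I confirmed this by touching the bench and corrected all heights.
- **Fourth blank:** it was knocked about 4 cm aside during the run, and I found it again before picking it up.
- **Camera against arm:** the wrist camera was 1–2.5 mm off the arm's position, so I corrected the fits by eye and by force.

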